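Lift a hot pot off its warmer with the pot hook

ROBOT

A 6-joint arm with a two-finger parallel gripper is mounted at the origin on a cart in front of the work surface, level with it; the furniture and walls round the work are solid. World frame = base frame: x ahead of the robot, y to its left, z up, the work surface at z = 0. Lengths are in m, angles in rad, forces in N, time in s.
With the tool pointing down it reaches from about 0.375 to 0.9 m from the base axis. Payload 3.1 kg.
Tool frame: the origin (TCP) lies at the very end of the fingers, on their centre line; the grasp point (between the pads) lies 19 mm behind it; z points along the fingers, y is the line along which they close (so a half turn about z gives the same grasp; the last joint's range is limited). The gripper opens to 85 mm and grips with 20 to 120 N. Pads are 22 mm wide; open, the fingers measure 114 mm over their backs; the gripper's body (76 mm by 85 mm) begins 54 mm behind the grasp point. The pads swing forward as they close: fully open they stand 13 mm farther back than shut.
Start: joints at [-1.444, 0.527, 1.433, -0, 1.181, -0.178], TCP at [0.188, -0.596, 0.231] pointing down, gripper open.
Joint ranges: [-3.08, 3.08], [-0.75, 2.2], [0.22, 2.44], [-1.43, 4.57], [0, 2.65], [-2.85, 2.85]. Speed limits (rad/s): [2.79, 2.79, 3.14, 3.14, 3.14, 3.14].

INTERFACE

Orientations are given as a unit quaternion [x, y, z, w].
In Python, from station import telemetry, snapshot, ticket gives the robot as it stands.
- The arm moves only by the tool move_arm, never from a script. Its argument "commands" is text: rows parted by semicolons, each of 7 numbers parted by spaces: the shift along the tool's x, y, z in mm, then the turn, a rotation vector about the tool's x, y, z in degrees, then the opening, from -1 (shut) to 1 (fully open). A call has exactly 5 rows; each row is the pose to reach, as a shift and turn from the pose commanded when the call began, along the tool's axes at that moment; what a row does not reach only later rows make up. A row lasts 1/8 s, in which the tool goes at most 62.5 mm and 10.7 degrees, less where a joint would pass 70% of its speed; a pose out of reach is approached as far as the arm can. A call with a gripper value outside its range is refused whole. The fingers move at their own pace and stop on an object; "grip_force" is the grip in N (left out, the last holds). Time passes only in rows, so rows that repeat a pose let the fingers close, or fill a call up. It gives the time, the measured TCP pose, the force, the opening and the grip force at its end, in the units of the state.
- telemetry.sense(): the state, without advancing time (a new reading comes with each control period).
- snapshot(name): name is "scene" or "top" or "wrist"; returns a dict with "image" (400x640x3 uint8, red, green, blue), "fx", "fy", "cx", "cy" (pixels), "pose" (4x4, takes a point from camera to world coordinates). Camera axes: x right, y down, z forward; pixel columns grow to the right and rows downward; lengths in m; the calibration is good to about 2 mm. A picture is of the moment at which its call begins. There is no depth.
- ticket.sign_off(): hands the job in; it is judged then, once.
The state is a dict: "t": time; "q": joint angles; "qd": joint speeds; "tau": joint torques, N m; "tcp_pos": TCP position; "tool_rot": TCP orientation; "force": force on the tool from outside, world axes, zero at the start; "ft_torque": the same for the moment, N m; "finger_gap": opening from 0.0 (shut) to 1.0 (fully open); "gripper_force": force on a finger pad.
Only numpy, scipy, OpenCV 4.12 (cv2) and the standard library are available. Lean on these libraries where they do the work, as an engineer would, in place of code of your own. Each camera call takes 0.05 s, during which the arm holds its last target. There are 200 camera calls.

TASK

The little cast pot on the tea-light warmer is hot, so don't touch it with the gripper or the arm: pick up the pot hook by its wooden grip, catch the pot's bail with it, lift the pot clear of the warmer and set it down gently in the middle of the round wooden board without tipping it. Unhook it, then stand the pot hook upright on the middle of the spoon rest again and let go. Leave everything else where it stands.

Things in the scene. Friction and masses are not known exactly. Their poses are not given: they have to be found in the camera images.
- pot: Small black cast-iron pot, lid fixed on, 134 mm across the rim, base 92 mm across, 95 mm high to the top of the lid's steel knob (22 mm across; the lid reaches 83 mm), about 0.6 kg. Origin: centre of the underside; z up. Its wire bail hinges about the pot's y axis on two ears at y = +/-79 mm, 56 mm above the underside.
- bail (a joint): Lean of the pot's bail, rad: 0 = straight up, positive = its top leans towards the pot's +x, negative towards -x. A stiff hinge: it stays where it is left.
- bail_top (a point): Middle of the bail's straight top bar, which runs along the pot's y axis: round steel wire 8 mm thick, straight for 92 mm; 94 mm from the hinge axis, so 150 mm above the pot's underside when upright.
- warmer: Low black steel tea-light warmer, fixed, 132 mm across. Origin: centre of its underside on the worktop. The pot stands on its ring shelf 45 mm above the worktop, inside a lip that rises 7 mm above the shelf (124 mm inside), so the pot must be lifted out.
- board: Round light wooden board, fixed, 190 mm across and 15 mm thick, with a short square tab (to -x at yaw 0). Origin: centre of the underside of the disc; its top is 15 mm higher.
- hook: Pot hook, 132 mm high, 0.14 kg, standing on its wires. Two J-shaped steel wires 8 mm thick, 44 mm apart in y, under a wooden grip. Origin: centre of the underside; z up; +x is the open side. The wires lie flat from x = -22 to 22 mm, rise in front to a tip (x = 31 mm, its top 20 mm above the underside) and behind (x = -32 mm) to the grip; the mouth is 54 mm high.
- hook_grip (a point): Middle of the hook's flat wooden grip, 108 mm above its underside: take it here from above, across its thickness. The grip is 22 mm thick in the hook's y, 44 mm wide in x, and reaches from 78 to 132 mm above the underside, centred over the origin.
- hook_seat (a point): Where the bail's wire lies in the pot hook: 12 mm above the hook's underside, x = 0.
- spoon_rest: Flat printed spoon rest, fixed, 176 mm long (its x), 68 mm wide (its y), 4 mm thick. Origin: centre of the underside; the hook stands on it at first.
- pepper_mill: Tall mill with a black head, 51 mm across, 177 mm high; bystander. Origin: centre of the underside.
- tin: Small food tin, 57 mm across, 72 mm high; bystander. Origin: centre of the underside.
- onion: Onion, 75 mm across, 77 mm high; bystander. Origin: centre of the underside.
- spice_jar: Spice jar with a black cap, 40 mm across, 105 mm high; bystander. Origin: centre of the underside.
- garlic: Garlic bulb, 50 mm; bystander. Origin: centre of the underside.
Mind the look-alikes: they are no part of the job. What is shaped like the hook but turquoise or yellow is not meant.

How it is judged:
By the outcome, as a careful person would: the job done as asked, in the order asked, and still so for the second after the job is handed in, with the robot touching nothing.
It also fails if it takes over 64 s, if anything falls off the work surface, if the arm or the gripper's body presses on something with over 40 N, if the wrist force passes 120 N, or if a joint passes its speed limit or range.

## Working session

There is one attempt and no reset: what is moved stays moved. The work goes in short steps, Python scripts to look and compute and a tool call to move; the robot and the scene stay as the last step left them, time stands still between calls to the robot, and variables do not carry over. Pictures are saved under pics/ and viewed, at most 10 in all, crops included, and the job is handed in when it is done.

Besides the shell and the picture viewer there is one more tool, called after ">>>" as name(argument=value, ...) on one line, values as JSON. move_arm: Moves the arm, as the interface text tells. Its arguments: {"type":"object","properties":{"commands":{"type":"string"},"grip_force":{"type":"number"}},"required":["commands"]}

```bash
mkdir -p pics; ls
cat > h.py <<'E'
import numpy as np, cv2
from station import telemetry, snapshot, ticket
def shot(n,f=None):
    s=snapshot(n)
    if f: cv2.imwrite('pics/'+f,s['image'][:,:,::-1])
    return s
def ray(s,u,v):
    P=np.array(s['pose']); d=P[:3,:3]@np.array([(u-s['cx'])/s['fx'],(v-s['cy'])/s['fy'],1]); return P[:3,3],d
def onz(s,u,v,z):
    o,d=ray(s,u,v); return o+d*(z-o[2])/d[2]
def proj(s,p):
    P=np.array(s['pose']); c=P[:3,:3].T@(np.array(p)-P[:3,3]); return c[0]/c[2]*s['fx']+s['cx'],c[1]/c[2]*s['fy']+s['cy']
def tri(s1,p1,s2,p2):
    o1,d1=ray(s1,*p1);o2,d2=ray(s2,*p2)
    a=np.linalg.lstsq(np.c_[d1,-d2],o2-o1,rcond=None)[0]
    x=o1+a[0]*d1;y=o2+a[1]*d2; return (x+y)/2,np.linalg.norm(x-y)
E
python3 - <<'E'
from h import *
import pickle
a=shot('top','top.png');b=shot('scene','scene.png')
pickle.dump((a,b),open('s0.pkl','wb'))
t=telemetry.sense();print(t)
for s in (a,b): print(np.round(s['pose'],3),s['fx'],s['cx'],s['cy'])
E
```

```text
pics
{'t': 0.1, 'q': array([-1.44347708e+00,  5.28404824e-01,  1.43380746e+00, -7.94754643e-06,
        1.18142622e+00, -1.78488013e-01]), 'qd': array([-0.00046019, -0.00108962, -0.00341346,  0.00010261,  0.00204864,
        0.00014013]), 'tau': array([-3.37484234e-04, -4.43305385e+01, -1.78585982e+01, -3.05719223e-04,
        3.88449786e-03,  8.83856785e-06]), 'tcp_pos': array([ 0.18811109, -0.59531678,  0.23040147]), 'tool_rot': array([ 9.88332250e-01,  1.52309937e-01,  2.24945473e-05, -1.02268728e-03]), 'force': array([ 0.40977979,  0.25689758, -0.33522592]), 'ft_torque': array([-0.01176806,  0.00884353,  0.00207115]), 'gripper_force': 0.0, 'finger_gap': 0.9945668572316482}
[[ 0.025 -0.989  0.148  0.385]
 [-1.    -0.022  0.019  0.04 ]
 [-0.016 -0.148 -0.989  1.255]
 [ 0.     0.     0.     1.   ]] 420.5874648445209 326.99845856435326 199.87406245831596
[[ 0.497 -0.428  0.755 -0.443]
 [-0.868 -0.243  0.433 -0.542]
 [-0.002 -0.871 -0.492  0.777]
 [ 0.     0.     0.     1.   ]] 464.16093410877556 318.13578604286084 193.87464408249915
```

View pics/top.png

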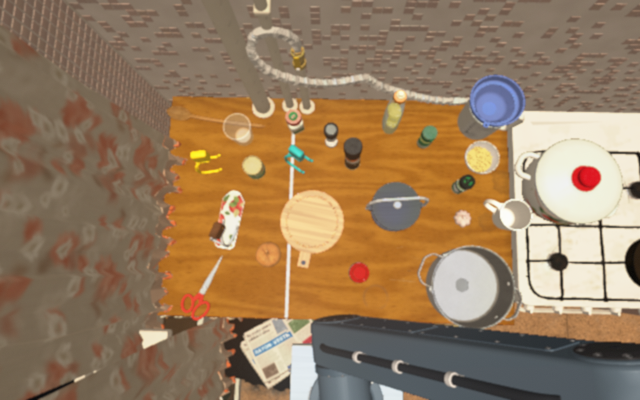

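View pics/scene.png

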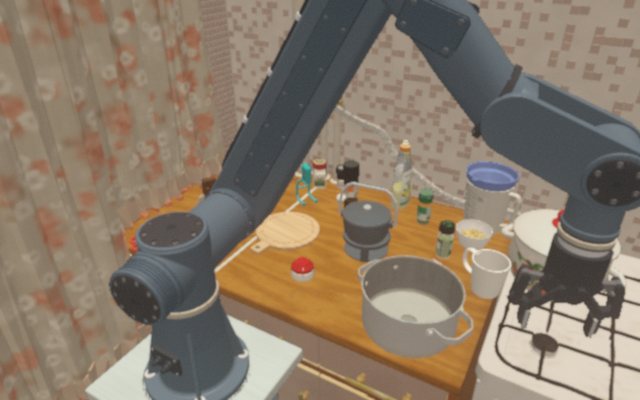

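The scene and top views show three hook-like things in the top view: yellow (205,160), turquoise (297,157), and a brown wooden-gripped one at (217,230) on the floral spoon rest (228,218). The last one fits, with its wooden grip and its place on the rest. The pot is at (397,205) and the board at (312,221). I'll confirm with one enlarged crop.

Run:
```python
from h import *
im=cv2.imread('pics/top.png')
A=cv2.resize(im[180:260,190:270],None,fx=5,fy=5,interpolation=cv2.INTER_CUBIC)
B=cv2.resize(im[165:245,355:435],None,fx=5,fy=5,interpolation=cv2.INTER_CUBIC)
cv2.imwrite('pics/c1.png',np.hstack([A,B]))
```

```text
(no output)
```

View pics/c1.png

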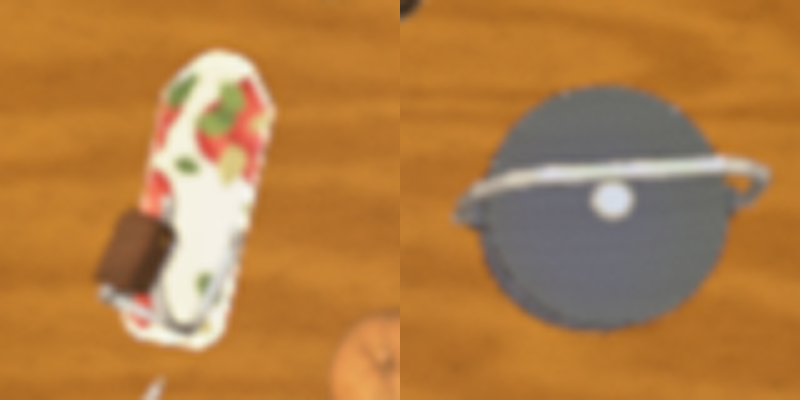

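```bash
cat > meas.py <<'E'
from h import *
import pickle
a,b=pickle.load(open('s0.pkl','rb'))
im=a['image']; hsv=cv2.cvtColor(im,cv2.COLOR_RGB2HSV)
def comp(m,seed):
    m=cv2.morphologyEx(m.astype(np.uint8),cv2.MORPH_CLOSE,np.ones((3,3)))
    n,l=cv2.connectedComponents(m); return (l==l[seed[1],seed[0]])
def world(c,z,s=a): return np.array([onz(s,u,v,z) for u,v in c.reshape(-1,2)],np.float32)[:,:2]
H,S,V=[hsv[:,:,i].astype(int) for i in range(3)]
wood=(H>8)&(H<20)&(S>130)
# board
m=comp((S<150)&(H>8)&(H<25)&(V>150)&(S>40),(312,225))
c=max(cv2.findContours(m.astype(np.uint8),0,1)[0],key=cv2.contourArea)
w=world(c,.015); ctr=w.mean(0)
for i in range(8):
    r=np.linalg.norm(w-ctr,axis=1); k=abs(r-.095)<.01; A=np.c_[2*w[k],np.ones(k.sum())]; x=np.linalg.lstsq(A,(w[k]**2).sum(1),rcond=None)[0]; ctr=x[:2]
print('board',ctr,'r',np.sqrt(x[2]+ctr@ctr),k.sum(),len(k))
# pot lid: grey
m=comp((S<90)&(V>50)&(V<140),(397,215))
c=max(cv2.findContours(m.astype(np.uint8),0,1)[0],key=cv2.contourArea)
for z in (.12,):
    w=world(c,z); print('pot blob',cv2.minEnclosingCircle(w))
    ctr=w.mean(0)
    for i in range(10):
        r=np.linalg.norm(w-ctr,axis=1);k=abs(r-np.median(r))<.005;A=np.c_[2*w[k],np.ones(k.sum())]; x=np.linalg.lstsq(A,(w[k]**2).sum(1),rcond=None)[0]; ctr=x[:2]
    print('pot',ctr,np.sqrt(x[2]+ctr@ctr),k.sum(),len(k))
print('knob',onz(a,355+612/5-80,165+200/5,.14))
# rest by white/float not wood
m=comp(~((H>6)&(H<20)&(S>150)),(230,225)); 
c=max(cv2.findContours(m.astype(np.uint8),0,1)[0],key=cv2.contourArea)
print('rest blob',cv2.minAreaRect(world(c,.004)))
print('rest px',onz(a,190+201/5,180+200/5,.004))
print('grip',onz(a,190+139/5,180+245/5,.13),onz(a,190+135/5,180+252/5,.112))
for u,v in ((480,190),(730,163)): print('bail',onz(a,355+u/5-80,165+v/5,.19))
E
python3 meas.py
```

```text
board [0.35235294 0.16113645] r 0.09555008293668552 28 627Traceback (most recent call last):
  File "meas.py", line 22, in <module>
    w=world(c,z); print('pot blob',cv2.minEnclosingCircle(w))
                                   ~~~~~~~~~~~~~~~~~~~~~~^^^
cv2.error: OpenCV(4.12.0) /io/opencv/modules/imgproc/src/shapedescr.cpp:201: error: (-215:Assertion failed) count >= 0 && (depth == CV_32F || depth == CV_32S) in function 'minEnclosingCircle'
```

Run:
```python
from h import *
import pickle
a,b=pickle.load(open('s0.pkl','rb'))
f=lambda n,u,v,z:print(n,np.round(onz(a,u,v,z),3))
f('board',312,221,.015);f('pot lid',398,206.5,.128);f('knob',397.4,205,.14);f('rest',230,220,.004);f('grip',217.5,229.5,.12)
f('bailL',355+75/5,165+190/5,.19);f('bailR',355+330/5,165+163/5,.19);f('mill',353,147,.177);f('tin',254,167,.07);f('onion',267,254,.05)
hsv=cv2.cvtColor(a['image'],cv2.COLOR_RGB2HSV)
for u,v in ((312,221),(398,215),(380,270),(390,196),(240,195)): print(u,v,hsv[v,u])
s=shot('wrist'); print(np.round(s['pose'],3),s['fx'],s['cx'],s['cy'])
```

```text
board [0.507 0.107 0.015]
pot lid [ 0.54  -0.13   0.128]
knob [ 0.543 -0.126  0.14 ]
rest [0.505 0.354 0.004]
grip [0.467 0.357 0.12 ]
bailL [ 0.539 -0.049  0.19 ]
bailR [ 0.556 -0.179  0.19 ]
mill [ 0.689 -0.004  0.177]
tin [0.654 0.277 0.07 ]
onion [0.406 0.231 0.05 ]
312 221 [ 19  99 241]
398 215 [120  17 117]
380 270 [ 16 197 188]
390 196 [135  10 106]
240 195 [ 14  63 229]
[[ 0.301 -0.908 -0.29   0.264]
 [-0.954 -0.287 -0.091 -0.572]
 [-0.     0.304 -0.953  0.374]
 [ 0.     0.     0.     1.   ]] 329.8384172503564 316.9871989285388 201.17938443380118
```

```bash
cat >> h.py <<'E'
from scipy.spatial.transform import Rotation as R
def plan(wps,q=None,p=None):
    """wps: list of (x,y,z,tool-x yaw deg) -> rows relative to the sensed (or given) pose"""
    t=telemetry.sense(); T=R.from_quat(t['tool_rot'] if q is None else q); p=t['tcp_pos'] if p is None else p
    for x,y,z,yw in wps:
        d=T.inv().apply(np.array([x,y,z])-p)*1000
        W=R.from_euler('z',yw,degrees=True)*R.from_matrix(np.diag([1,-1,-1]))
        print(np.round(d,1),np.round((T.inv()*W).as_rotvec(degrees=True),1))
E
python3 - <<'E'
from h import *
plan([(.23,-.56,.27,17.5),(.27,-.52,.32,17.5),(.31,-.47,.33,17.5),(.35,-.43,.33,17.5),(.38,-.38,.33,17.5),
(.52,-.12,.33,17.5),(.53,.16,.33,17.5),(.45,.33,.33,17.5)])
E
```

```text
[ 50.6 -21.3 -39.4] [-0.1 -0.   0. ]
[100.8 -47.4 -89.3] [-0.1 -0.   0. ]
[154.  -83.1 -99.3] [-0.1 -0.   0. ]
[ 204.2 -109.2  -99.2] [-0.1 -0.   0. ]
[ 247.9 -147.8  -99.1] [-0.1 -0.   0. ]
[ 459.7 -353.6  -98.7] [-0.1 -0.   0. ]
[ 553.5 -617.6  -98.3] [-0.1 -0.   0. ]
[ 528.4 -803.8  -98. ] [-0.1 -0.   0. ]
```

>>> move_arm(commands="50 -21 -39 0 0 0 1; 100 -47 -89 0 0 0 1; 154 -83 -99 0 0 0 1; 204 -109 -99 0 0 0 1; 248 -148 -99 0 0 0 1")

```text
t: 0.78
tcp_pos: [0.3775, -0.3852, 0.3307]
tool_rot: [0.988, 0.152, 0.0, 0.001]
force: [0.8, 0.5, -0.1]
finger_gap: 1.001
gripper_force: 0.0
```

>>> move_arm(commands="42 -41 0 0 0 0 1; 85 -82 0 0 0 0 1; 127 -124 0 0 0 0 1; 170 -165 0 0 0 0 1; 212 -206 0 0 0 0 1")

```text
t: 1.4
tcp_pos: [0.5168, -0.1243, 0.3301]
tool_rot: [0.988, 0.152, -0.0, 0.0]
force: [0.1, -0.7, 0.2]
finger_gap: 1.001
gripper_force: 0.0
```

>>> move_arm(commands="19 -53 0 0 0 0 1; 38 -106 0 0 0 0 1; 56 -158 0 0 0 0 1; 75 -211 0 0 0 0 1; 94 -264 0 0 0 0 1")

```text
t: 2.02
tcp_pos: [0.5261, 0.1557, 0.33]
tool_rot: [0.988, 0.152, -0.0, 0.0]
force: [1.2, -0.1, 0.1]
finger_gap: 0.998
gripper_force: 0.0
```

>>> move_arm(commands="-6 -46 0 0 0 0 1; -13 -93 0 0 0 0 1; -20 -140 0 0 0 0 1; -26 -186 0 0 0 0 1; -26 -186 0 0 0 0 1")

```text
t: 2.65
tcp_pos: [0.4437, 0.3258, 0.3299]
tool_rot: [0.988, 0.155, -0.001, -0.0]
force: [0.2, -0.8, -0.5]
finger_gap: 0.999
gripper_force: 0.0
```

Run:
```python
from h import *
import pickle
t=telemetry.sense();print(t['t'],t['tcp_pos'],t['tool_rot'],t['q'])
s=shot('wrist','w1.png');a=shot('top','top2.png');b=shot('scene','scene2.png')
pickle.dump((s,a,b),open('s1.pkl','wb'))
```

```text
2.65 [0.44366637 0.32580558 0.32992906] [ 9.87957770e-01  1.54722807e-01 -5.03335227e-04 -2.09445913e-04] [4.29988743e-01 3.23104426e-01 1.49111075e+00 6.96596535e-04
 1.32823287e+00 1.68992367e+00]
```

View pics/w1.png

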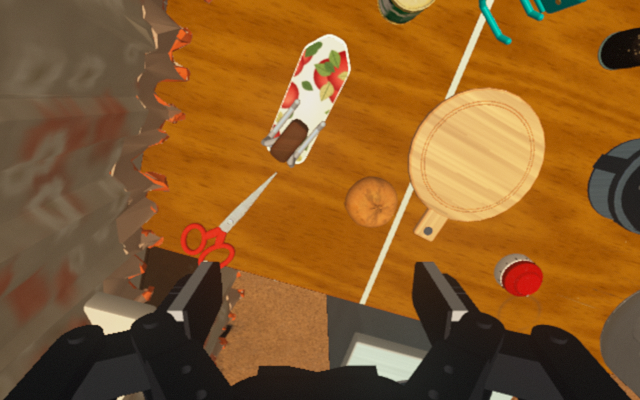

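The wrist view shows the brown grip at (289,143) with steel wires on both sides, standing on the lower part of the rest (310,98), and the board at (478,155). I'll measure these and enlarge the hook.

Run:
```python
from h import *
import pickle
s,a,b=pickle.load(open('s1.pkl','rb'))
hsv=cv2.cvtColor(s['image'],cv2.COLOR_RGB2HSV);H,S,V=[hsv[:,:,i].astype(int) for i in range(3)]
W=lambda c,z:np.array([onz(s,u,v,z)[:2] for u,v in c.reshape(-1,2)],np.float32)
def big(m,x0,y0,x1,y1):
    k=np.zeros(m.shape,np.uint8);k[y0:y1,x0:x1]=m[y0:y1,x0:x1]
    return max(cv2.findContours(cv2.morphologyEx(k,cv2.MORPH_CLOSE,np.ones((3,3))),0,1)[0],key=cv2.contourArea)
c=big(V<115,255,100,330,175);g=cv2.minAreaRect(W(c,.136));print('grip',g,cv2.boundingRect(c),cv2.contourArea(c))
c=big(((S<90)&(V>150)),255,25,360,175);c=cv2.convexHull(c);print('rest',cv2.minAreaRect(W(c,.004)),cv2.boundingRect(c))
c=big((S<125)&(V>150),395,80,560,245);w=W(c,.015)
p=np.median(w,0)
for i in range(20):
    r=np.linalg.norm(w-p,axis=1);k=abs(r-.095)<.012;A=np.c_[2*w[k],np.ones(k.sum())];x=np.linalg.lstsq(A,(w[k]**2).sum(1),rcond=None)[0];p=x[:2]
print('board',p,np.sqrt(x[2]+p@p),k.sum(),len(k))
im=s['image'][:,:,::-1]
cv2.imwrite('pics/c2.png',cv2.resize(im[25:185,240:370],None,fx=3.7,fy=3.7,interpolation=cv2.INTER_CUBIC))
```

```text
grip ((0.4690974950790405, 0.3629024624824524), (0.02141307108104229, 0.04545178264379501), 66.98645782470703) (270, 119, 38, 43) 832.5
rest ((0.5073095560073853, 0.35900765657424927), (0.0671902522444725, 0.17928068339824677), 81.90612030029297) (264, 34, 87, 131)
board [0.49512795 0.15050867] 0.01148195432467645 32 249
```

View pics/c2.png

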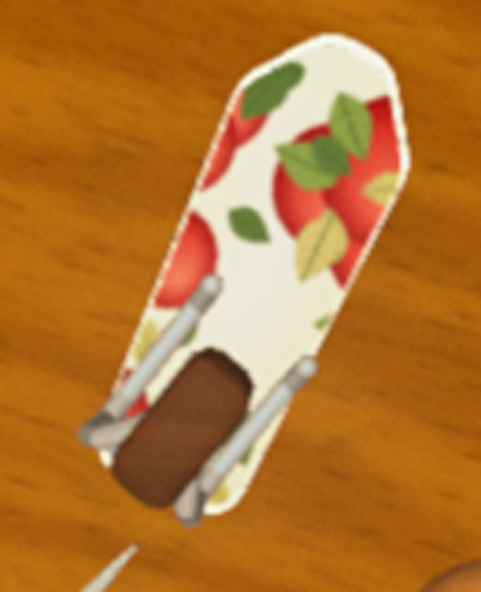

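The crop shows the wooden-gripped hook upright on the rest, tips to the upper right (open side) and rear posts lower left, so hook yaw is about -23°. Next I'll look at the pot and bail in the top and scene views together.

Run:
```python
from h import *
import pickle
s,a,b=pickle.load(open('s1.pkl','rb'))
A=a['image'][160:250,355:445,::-1];B=b['image'][175:265,325:415,::-1]
cv2.imwrite('pics/c3.png',np.hstack([cv2.resize(x,None,fx=4.4,fy=4.4,interpolation=cv2.INTER_CUBIC) for x in (A,B)]))
hsv=cv2.cvtColor(s['image'],cv2.COLOR_RGB2HSV)
for z in (.015,): print(onz(s,478,155,z), [hsv[155,u] for u in (400,415,430,478,540,550)])
for u,v in ((409,157),(546,125),(480,87)): print(onz(s,u,v,.015))
```

```text
[0.5126769  0.11108804 0.015     ] [array([ 16, 231, 169], dtype=uint8), array([ 18, 130, 229], dtype=uint8), array([ 20, 120, 242], dtype=uint8), array([ 19, 126, 237], dtype=uint8), array([ 20, 125, 243], dtype=uint8), array([ 17, 240, 181], dtype=uint8)]
[0.48062392 0.20182158 0.015     ]
[0.57808083 0.04137178 0.015     ]
[0.59489337 0.14878176 0.015     ]
```

View pics/c3.png

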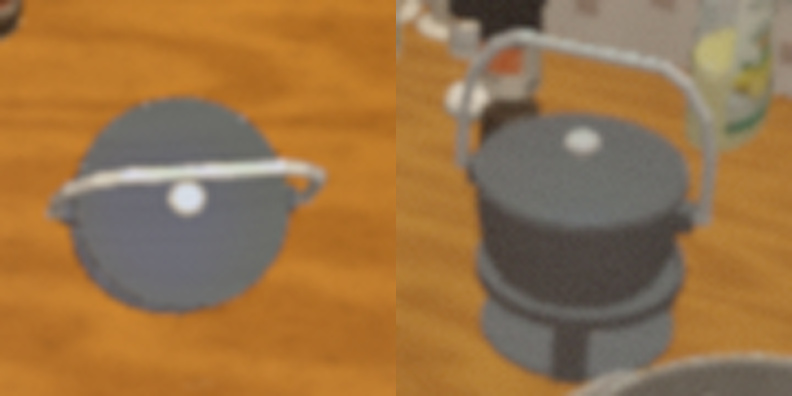

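Left (top view): bail bar from about (110,177) to (285,166), knob (186,198). Right (scene view): bar corners (525,37) and (668,67), knob (583,140). The bar runs roughly along world y and is nearly upright. I'll triangulate it and fit the board.

Run:
```python
from h import *
import pickle
s,a,b=pickle.load(open('s1.pkl','rb'))
ta=lambda u,v:(355+(u+.5)/4.4-.5,160+(v+.5)/4.4-.5)
tb=lambda u,v:(325+(u-396+.5)/4.4-.5,175+(v+.5)/4.4-.5)
K,e=tri(a,ta(186,198),b,tb(583,138));print('knob',K,e, onz(a,*ta(186,198),.138))
# bar: plane intersection
def plane(s,p,q):
    o,d=ray(s,*p);_,f=ray(s,*q);n=np.cross(d,f);n/=np.linalg.norm(n);return n,n@o
n1,c1=plane(a,ta(110,176),ta(285,166));n2,c2=plane(b,tb(530,37),tb(660,65))
d=np.cross(n1,n2);d/=np.linalg.norm(d);d*=np.sign(d[1])
P=np.linalg.solve(np.array([n1,n2,[0,1,0]]),[c1,c2,K[1]])
print('bar at knob y',P,'dir',d,'yaw of pot x',np.degrees(np.arctan2(-d[0],d[1])))
for n,p,q in (('earL',(55,210),(465,165)),('earR',(303,196),(705,216)),('L',(110,176),(525,37)),('R',(285,166),(668,67))):
    print(n,tri(a,ta(*p),b,tb(*q)))
# lid circle from top, z=.12 rim approx
hsv=cv2.cvtColor(a['image'],cv2.COLOR_RGB2HSV)
m=np.zeros(hsv.shape[:2],np.uint8);m[165:250,360:430]=(hsv[165:250,360:430,1]<100)
m=cv2.morphologyEx(m,cv2.MORPH_OPEN,np.ones((9,9)))
c=max(cv2.findContours(m,0,1)[0],key=cv2.contourArea);(u,v),r=cv2.minEnclosingCircle(c);print('lid',u,v,r,onz(a,u,v,.12),cv2.fitEllipse(c))
for S,n in ((a,'top'),(s,'wrist')):
    h=cv2.cvtColor(S['image'],cv2.COLOR_RGB2HSV)
    c0=(312,221) if n=='top' else (478,155)
    m=((h[:,:,1]<175)&(h[:,:,2]>195)&(h[:,:,0]>15)).astype(np.uint8)
    q=np.zeros_like(m);cv2.circle(q,c0,45 if n=='top' else 85,1,-1);m*=q
    m=cv2.morphologyEx(m,cv2.MORPH_CLOSE,np.ones((7,7)));m=cv2.morphologyEx(m,cv2.MORPH_OPEN,np.ones((25,25)) if n=='top' else np.ones((51,51)))
    c=max(cv2.findContours(m,0,1)[0],key=cv2.contourArea);w=np.array([onz(S,x,y,.015)[:2] for x,y in c.reshape(-1,2)],np.float32)
    print('board',n,cv2.minEnclosingCircle(w),cv2.fitEllipse(w))
```

```text
knob [ 0.5440848  -0.12558581  0.13902411] 0.0016144849410104 [ 0.54381621 -0.12502608  0.138     ]
bar at knob y [ 0.55166241 -0.12558581  0.19615222] dir [-0.08065536  0.99673865  0.00260155] yaw of pot x 4.626252584701992
earL (array([ 0.53998724, -0.04881318,  0.09866999]), np.float64(0.00033365938419463524))
earR (array([ 0.55213575, -0.20407439,  0.1033097 ]), np.float64(0.0019166246707345003))
L (array([ 0.55041444, -0.07710866,  0.19213717]), np.float64(0.00926350811702695))
R (array([ 0.55538348, -0.17312533,  0.19605153]), np.float64(0.0005750367683510607))
lid 395.39190673828125 206.28378295898438 25.75079345703125 [ 0.54169778 -0.12364904  0.12      ] ((394.98150634765625, 206.46726989746094), (47.308685302734375, 49.8121452331543), 66.75104522705078)
board top ((0.5059607625007629, 0.1155853345990181), 0.10269048810005188) ((0.5059463381767273, 0.11036369204521179), (0.18091580271720886, 0.18461495637893677), 93.71568298339844)
board wrist ((0.501977264881134, 0.11676829308271408), 0.10121360421180725) ((0.505433976650238, 0.11209380626678467), (0.18246230483055115, 0.18833673000335693), 100.63297271728516)
```

Run:
```python
from h import *
plan([(.469,.363,.25,-23),(.469,.363,.093,-23)])
```

```text
[ 34.3 -31.3  80. ] [ 0.   0.  40.5]
[ 34.3 -31.4 237. ] [ 0.   0.  40.5]
```

>>> move_arm(commands="10 -10 20 0 0 10 1; 20 -20 40 0 0 20 1; 30 -30 60 0 0 30 1; 34 -31 80 0 0 40.5 1; 34 -31 80 0 0 40.5 1")

```text
t: 3.42
tcp_pos: [0.4687, 0.3615, 0.2484]
tool_rot: [0.98, -0.199, -0.002, 0.001]
force: [-0.4, -0.0, 0.6]
finger_gap: 1.002
gripper_force: 0.0
```

Run:
```python
from h import *
s=shot('wrist');t=telemetry.sense();print(t['t'],t['tcp_pos'],t['q'][5])
hsv=cv2.cvtColor(s['image'],cv2.COLOR_RGB2HSV);m=(hsv[:,:,2]<115).astype(np.uint8)
for i,c in enumerate(cv2.findContours(m,0,1)[0]):
    if 300<cv2.contourArea(c)<20000:
        w=np.array([onz(s,u,v,.136)[:2] for u,v in c.reshape(-1,2)],np.float32);print(cv2.boundingRect(c),cv2.minAreaRect(w))
cv2.imwrite('pics/w2.png',s['image'][:,:,::-1])
plan([(.469,.363,.093,-23)])
```

```text
3.475 [0.46915127 0.36193815 0.24964461] 2.4395216270035385
(302, 164, 27, 60) ((0.47218891978263855, 0.36195454001426697), (0.021100249141454697, 0.04985007271170616), 67.59580993652344)
(0, 0, 139, 209) ((0.6037025451660156, 0.5087441802024841), (0.10740304738283157, 0.1491856575012207), 56.08353805541992)
[ -0.4  -1.2 156.6] [0.1 0.1 0.1]
```

>>> move_arm(commands="0 0 40 0 0 0 1; 0 0 80 0 0 0 1; 0 0 115 0 0 0 1; 0 0 142 0 0 0 1; 0 0 157 0 0 0 1", grip_force=80)

```text
t: 4.1
tcp_pos: [0.4692, 0.3627, 0.0929]
tool_rot: [0.98, -0.199, 0.0, 0.0]
force: [-0.0, 0.0, 0.7]
finger_gap: 1.002
gripper_force: 0.0
```

>>> move_arm(commands="0 0 0 0 0 0 -0.2; 0 0 0 0 0 0 -1; 0 0 0 0 0 0 -1; 0 0 0 0 0 0 -1; 0 0 0 0 0 0 -1", grip_force=80)

```text
t: 4.72
tcp_pos: [0.4694, 0.3637, 0.0944]
tool_rot: [0.98, -0.199, 0.001, -0.001]
force: [-0.7, -1.2, 5.4]
finger_gap: 0.247
gripper_force: 78.1
```

Run:
```python
from h import *
t=telemetry.sense();print(t['t'],t['tcp_pos'],t['tool_rot'],t['finger_gap'],t['gripper_force'],t['force'])
plan([(.469,.363,.24,-23),(.486,.0,.30,4.6),(.483,-.130,.25,4.6)])
```

```text
4.725 [0.46937994 0.3636592  0.09437229] [ 9.79972520e-01 -1.99129703e-01  8.59255225e-04 -6.94795944e-04] 0.2465612842841879 78.08732986450195 [-0.7425339  -1.19479152  5.41512305]
[ 1.000e-01  5.000e-01 -1.456e+02] [-0.1 -0.1  0. ]
[ 157.5  328.  -206. ] [ -0.1  -0.1 -27.6]
[ 205.4  448.9 -156.1] [ -0.1  -0.1 -27.6]
```

>>> move_arm(commands="0 0 -10 0 0 0 -1; 0 0 -35 0 0 0 -1; 0 0 -75 0 0 0 -1; 0 0 -120 0 0 0 -1; 0 0 -160 0 0 0 -1")

```text
t: 5.35
tcp_pos: [0.4683, 0.3631, 0.2548]
tool_rot: [0.98, -0.199, -0.0, 0.0]
force: [0.1, 0.0, -1.3]
finger_gap: 0.245
gripper_force: 78.2
```

>>> move_arm(commands="20 45 -20 0 0 -5 -1; 40 90 -35 0 0 -10 -1; 60 135 -45 0 0 -16 -1; 80 180 -45 0 0 -22 -1; 100 220 -45 0 0 -27.6 -1")

```text
t: 5.98
tcp_pos: [0.4741, 0.1201, 0.2985]
tool_rot: [0.999, 0.042, -0.0, 0.0]
force: [0.8, -0.6, -1.6]
finger_gap: 0.248
gripper_force: 78.6
```

Run:
```python
from h import *
t=telemetry.sense();print(t['t'],t['tcp_pos'],t['tool_rot'],t['finger_gap'],t['gripper_force'],t['force'])
s=shot('wrist','w3.png')
plan([(.487,-.131,.30,4.6),(.487,-.131,.245,4.6)])
```

```text
5.975 [0.47409189 0.12012539 0.29848817] [ 9.99119667e-01  4.19506993e-02 -1.60509910e-04  5.57027238e-05] 0.24751335768504976 78.56767058372498 [ 0.79613343 -0.56311083 -1.62602426]
[ -8.4 246.5  -0.3] [0.3 0.1 0.2]
[ -8.3 246.2  54.7] [0.3 0.1 0.2]
```

View pics/w3.png

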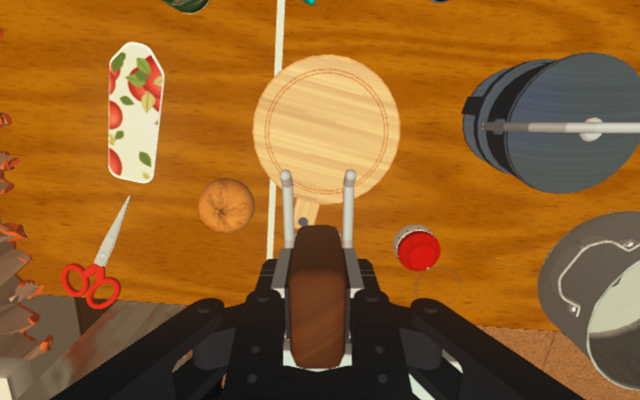

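The view shows the hook held straight, tips at (286,176) and (349,176), board about (326,129), empty rest about (136,112), and the bail bar along row 128, parallel to the hook's y axis.

>>> move_arm(commands="-2 50 0 0 0 0 -1; -4 105 0 0 0 0 -1; -6 160 0 0 0 0 -1; -8 210 0 0 0 0 -1; -8 246 0 0 0 0 -1")

```text
t: 6.65
tcp_pos: [0.4863, -0.126, 0.2982]
tool_rot: [0.999, 0.039, -0.0, -0.0]
force: [0.5, 0.5, -0.8]
finger_gap: 0.251
gripper_force: 79.0
```

```bash
cat > m3.py <<'E'
from h import *
import pickle
im=cv2.imread('pics/w3.png')[:,:,::-1]
s=snapshot('wrist'); t=telemetry.sense()
print(t['t'],t['tcp_pos'])
cv2.imwrite('pics/w4.png',s['image'][:,:,::-1])
pickle.dump(s,open('s4.pkl','wb'))
# w3 camera pose: same tool->cam offset, tool pose of that moment
Tn=np.eye(4);Tn[:3,:3]=R.from_quat(t['tool_rot']).as_matrix();Tn[:3,3]=t['tcp_pos']
To=np.eye(4);To[:3,:3]=R.from_quat([9.99119667e-01,4.19506993e-02,0,0]).as_matrix();To[:3,3]=[.47409,.12013,.29849]
s3=dict(s);s3['pose']=To@np.linalg.inv(Tn)@np.array(s['pose'])
h=cv2.cvtColor(im,cv2.COLOR_RGB2HSV)
W=lambda c,z:np.array([onz(s3,u,v,z)[:2] for u,v in c.reshape(-1,2)],np.float32)
m=((h[:,:,1]<175)&(h[:,:,2]>195)&(h[:,:,0]>14)).astype(np.uint8);k=np.zeros_like(m);k[40:165,240:415]=m[40:165,240:415]
c=max(cv2.findContours(cv2.morphologyEx(k,cv2.MORPH_CLOSE,np.ones((5,5))),0,1)[0],key=cv2.contourArea);c=c[(c[:,0,1]<160)]
w=W(c,.015);A=np.c_[2*w,np.ones(len(w))];x=np.linalg.lstsq(A,(w**2).sum(1),rcond=None)[0];print('board',x[:2],np.sqrt(x[2]+x[:2]@x[:2]))
m=((h[:,:,1]<110)&(h[:,:,2]>150)).astype(np.uint8);k[:]=0;k[30:195,100:175]=m[30:195,100:175]
c=max(cv2.findContours(cv2.morphologyEx(k,cv2.MORPH_CLOSE,np.ones((9,9))),0,1)[0],key=cv2.contourArea);print('rest',cv2.minAreaRect(W(cv2.convexHull(c),.004)))
print('knob w3',onz(s3,592,129,.14),'bar',onz(s3,592,127,.195))
E
python3 m3.py
```

```text
6.7 [ 0.48750433 -0.13025592  0.29835449]
board [0.51482361 0.12058   ] 0.09196840304599128
rest ((0.506870448589325, 0.3637903928756714), (0.06781618297100067, 0.17651720345020294), 83.1642837524414)
knob w3 [ 0.54443291 -0.11593179  0.14      ] bar [ 0.54722183 -0.0704805   0.195     ]
```

View pics/w4.png

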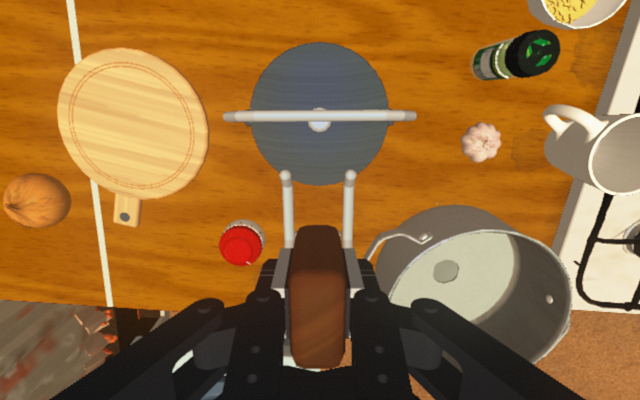

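Now the pot is straight ahead: bar along row 116 from (228,117) to (412,116), knob (319,120), hook tips at (286,176) and (349,176) centred on it, board about (132,124).

Run:
```python
from h import *
import pickle
s=pickle.load(open('s4.pkl','rb'));im=s['image']
h=cv2.cvtColor(im,cv2.COLOR_RGB2HSV)
print('knob',onz(s,319,120,.139),'bar L,R',onz(s,240,116.7,.195),onz(s,400,116,.195))
m=((h[:,:,1]<175)&(h[:,:,2]>190)&(h[:,:,0]>14)).astype(np.uint8);k=np.zeros_like(m);k[40:205,45:215]=m[40:205,45:215]
c=max(cv2.findContours(cv2.morphologyEx(k,cv2.MORPH_CLOSE,np.ones((5,5))),0,1)[0],key=cv2.contourArea)
w=np.array([onz(s,u,v,.015)[:2] for u,v in c.reshape(-1,2)],np.float32);keep=np.ones(len(w),bool)
for i in range(8):
    v=w[keep];x=np.linalg.lstsq(np.c_[2*v,np.ones(len(v))],(v**2).sum(1),rcond=None)[0];r=np.sqrt(x[2]+x[:2]@x[:2]);keep=abs(np.linalg.norm(w-x[:2],axis=1)-r)<.004
print('board',x[:2],r,keep.mean())
print('tips',[onz(s,u,175,.298-.089+.016) for u in (286,349)])
plan([(.487,-.131,.246,4.6),(.5525,-.1255,.246,4.6)])
```

```text
knob [ 0.54491496 -0.12332185  0.139     ] bar L,R [ 0.54653663 -0.06529607  0.195     ] [ 0.55612752 -0.18095952  0.195     ]
board [0.50764724 0.1096156 ] 0.0933564507250241 0.7614503816793893
tips [array([ 0.51312062, -0.10300074,  0.225     ]), array([ 0.51643194, -0.1452377 ,  0.225     ])]
[-0.6  0.4 52.4] [ 0.3 -0.  -0.2]
[65.1  0.  52.4] [ 0.3 -0.  -0.2]
```

>>> move_arm(commands="0 0 15 0 0 0 -1; 0 0 35 0 0 0 -1; 0 0 53 0 0 0 -1; 0 0 53 0 0 0 -1; 12 0 53 0 0 0 -1")

```text
t: 7.32
tcp_pos: [0.4988, -0.1229, 0.2458]
tool_rot: [0.999, 0.04, 0.0, -0.0]
force: [0.5, -0.3, -1.1]
finger_gap: 0.25
gripper_force: 79.3
```

>>> move_arm(commands="12 0 0 0 0 0 -1; 26 0 0 0 0 0 -1; 40 0 0 0 0 0 -1; 53 0 0 0 0 0 -1; 53 0 0 0 0 0 -1")

```text
t: 7.95
tcp_pos: [0.5526, -0.1189, 0.2451]
tool_rot: [0.999, 0.041, 0.0, 0.0]
force: [-0.2, 0.7, -1.1]
finger_gap: 0.247
gripper_force: 79.4
```

>>> move_arm(commands="0 0 -5 0 0 0 -1; 0 0 -11 0 0 0 -1; 0 0 -17 0 0 0 -1; 0 0 -22 0 0 0 -1; 0 0 -22 0 0 0 -1")

```text
t: 8.57
tcp_pos: [0.5518, -0.1191, 0.268]
tool_rot: [0.999, 0.04, 0.001, 0.0]
force: [-0.0, 0.1, -1.1]
finger_gap: 0.246
gripper_force: 79.4
```

Run:
```python
from h import *
t=telemetry.sense();print(t['t'],t['tcp_pos'],t['force'])
s=shot('wrist');b=shot('scene');
w=s['image'][60:260,200:440,::-1];v=b['image'][120:240,300:440,::-1]
cv2.imwrite('pics/w5.png',np.hstack([cv2.resize(w,(480,400)),cv2.resize(v,(320,400)[:1]+(400,)) if 0 else cv2.resize(v,(320,274))[:400] if 0 else cv2.copyMakeBorder(cv2.resize(v,(320,274)),0,126,0,0,0)]))
plan([(.5225,-.127,.268,4.6),(.5445,-.125,.268,4.6)])
```

```text
8.575 [ 0.55176129 -0.11906736  0.26796075] [-0.03495947  0.07791108 -1.11721966]
[-29.4   5.8  -0.7] [-0.  0.  0.]
[-7.4  5.5 -0.7] [-0.  0.  0.]
```

View pics/w5.png

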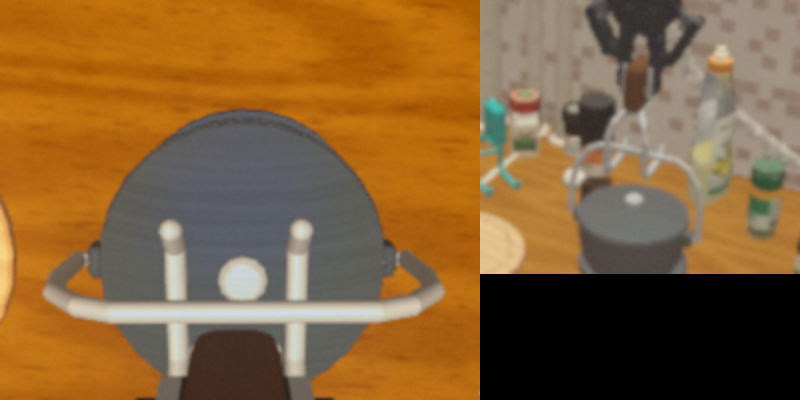

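The crop shows the bar lying inside the mouth between tips (170,232)/(301,230) and the rear posts, nothing touching; hook is some 2–4 mm left of centre. Now I'll draw the bail upright with the tips, then re-centre and lift.

>>> move_arm(commands="0 4 0 0 0 0 -1; -10 4 0 0 0 0 -1; -18 4 0 0 0 0 -1; -24 4 0 0 0 0 -1; -29 4 0 0 0 0 -1")

```text
t: 9.3
tcp_pos: [0.5224, -0.1252, 0.2673]
tool_rot: [0.999, 0.04, 0.0, -0.0]
force: [1.0, 0.3, -2.2]
finger_gap: 0.248
gripper_force: 79.4
```

Run:
```python
from h import *
t=telemetry.sense();print(t['t'],t['tcp_pos'],t['force'])
s=shot('wrist');w=s['image'][60:260,200:440]
cv2.imwrite('pics/w6.png',s['image'][:,:,::-1])
h=cv2.cvtColor(s['image'],cv2.COLOR_RGB2HSV)
# bar rows in columns left and right of hook wires; knob predicted position
for c in (255,262,375,385):
    r=np.where((s['image'][60:300,c].min(1)>140)&(h[60:300,c,1]<40))[0]+60; print(c,r)
k=proj(s,(.5445,-.1245,.139));print('knob px',k,'bar top if upright',proj(s,(.5445,-.1245,.195)),'if lean',proj(s,(.5515,-.1245,.195)))
```

```text
9.3 [ 0.5224428  -0.12521273  0.26731369] [ 0.99403071  0.29596464 -2.15974873]
255 [185 186 187 188 189 190 191]
262 [185 186 187 188 189 190 191]
375 [185 186 187 188 189 190 191]
385 [185 186 187 188 189 190 191]
knob px (np.float64(318.07188743473847), np.float64(167.65552446077947)) bar top if upright (np.float64(318.45559479654895), np.float64(184.8211186089312)) if lean (np.float64(319.3081992799008), np.float64(174.73766734521269))
```

>>> move_arm(commands="7 0 0 0 0 0 -1; 14 0 0 0 0 0 -1; 20 0 0 0 0 0 -1; 20 0 -2 0 0 0 -1; 20 0 -4 0 0 0 -1", grip_force=110)

```text
t: 9.98
tcp_pos: [0.5428, -0.1235, 0.2712]
tool_rot: [0.999, 0.04, -0.0, -0.0]
force: [-0.5, -0.6, -0.6]
finger_gap: 0.241
gripper_force: 107.3
```

>>> move_arm(commands="0 0 -2 0 0 0 -1; 0 0 -5 0 0 0 -1; 0 0 -9 0 0 0 -1; 0 0 -13 0 0 0 -1; 0 0 -18 0 0 0 -1")

```text
t: 10.6
tcp_pos: [0.5426, -0.1235, 0.2892]
tool_rot: [0.999, 0.04, -0.0, -0.0]
force: [0.5, -0.0, -5.5]
finger_gap: 0.245
gripper_force: 107.5
```

Run:
```python
from h import *
t=telemetry.sense();print(t['t'],t['tcp_pos'],t['tool_rot'],t['force'],t['ft_torque'],t['finger_gap'])
s=shot('wrist','w7.png');b=shot('scene')
v=b['image'][120:270,290:450,::-1]
cv2.imwrite('pics/w7b.png',np.hstack([s['image'][0:400,180:460,::-1],cv2.resize(v,(427,400))]))
```

```text
10.6 [ 0.54256799 -0.12352609  0.28917979] [ 9.99186761e-01  4.03185116e-02 -4.38691139e-04 -2.06015501e-04] [ 0.5005553  -0.02250988 -5.51049014] [ 0.03755807 -0.01536964 -0.00228567] 0.24494613390183487
```

View pics/w7b.png

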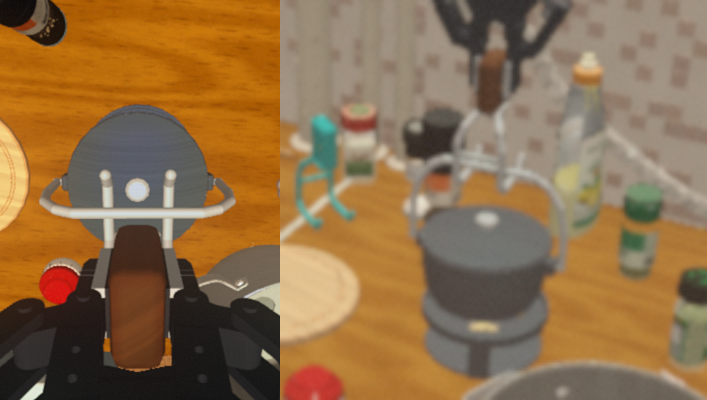

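The pot hangs level about 14 mm up, with the bar in both wires at (137,213) and the vertical force at -5.5 N. That was the tenth picture, so from here on I'll rely on numbers. Now I lift higher and travel.

>>> move_arm(commands="0 0 -7 0 0 0 -1; 0 0 -18 0 0 0 -1; 0 0 -31 0 0 0 -1; 0 0 -42 0 0 0 -1; 0 0 -48 0 0 0 -1")

```text
t: 11.32
tcp_pos: [0.5432, -0.1238, 0.3385]
tool_rot: [0.999, 0.04, 0.001, 0.0]
force: [-0.7, 0.0, -7.1]
finger_gap: 0.244
gripper_force: 107.7
```

>>> move_arm(commands="0 -5 0 0 0 0 -1; -1 -15 0 0 0 0 -1; -2 -30 0 0 0 0 -1; -3 -48 0 0 0 0 -1; -5 -68 0 0 0 0 -1")

```text
t: 11.95
tcp_pos: [0.532, -0.0546, 0.3371]
tool_rot: [0.999, 0.04, -0.0, -0.0]
force: [0.2, -1.2, -6.5]
finger_gap: 0.243
gripper_force: 107.9
```

>>> move_arm(commands="-1 -20 0 0 0 0 -1; -3 -40 0 0 0 0 -1; -5 -60 0 0 0 0 -1; -6 -80 0 0 0 0 -1; -7 -100 0 0 0 0 -1")

```text
t: 12.58
tcp_pos: [0.5171, 0.0442, 0.3373]
tool_rot: [0.999, 0.04, 0.0, -0.0]
force: [0.4, 1.0, -5.8]
finger_gap: 0.248
gripper_force: 107.9
```

>>> move_arm(commands="-1 -20 0 0 0 0 -1; -3 -38 0 0 0 0 -1; -4 -53 0 0 0 0 -1; -6 -64 0 0 0 0 -1; -6 -69 0 0 0 0 -1")

```text
t: 13.2
tcp_pos: [0.5055, 0.1118, 0.3372]
tool_rot: [0.999, 0.041, -0.0, 0.0]
force: [0.3, -0.9, -6.5]
finger_gap: 0.244
gripper_force: 107.8
```

>>> move_arm(commands="0 0 2 0 0 0 -1; 0 0 7 0 0 0 -1; 0 0 14 0 0 0 -1; 0 0 20 0 0 0 -1; 0 0 24 0 0 0 -1")

```text
t: 13.82
tcp_pos: [0.5056, 0.111, 0.3125]
tool_rot: [0.999, 0.04, -0.001, -0.0]
force: [0.4, -1.0, -6.4]
finger_gap: 0.244
gripper_force: 107.9
```

```bash
cat > look.py <<'E'
from h import *
import sys
z=float(sys.argv[1]) # pot underside guess
t=telemetry.sense();print(t['t'],t['tcp_pos'],t['force'],t['ft_torque'],t['finger_gap'])
s=shot('wrist',sys.argv[2]);h=cv2.cvtColor(s['image'],cv2.COLOR_RGB2HSV)
u,v=map(int,proj(s,(t['tcp_pos'][0],t['tcp_pos'][1],z+.095)));print('exp knob',u,v)
v0,u0=v-45,u-22
m=((s['image'].min(2)>150)&(h[:,:,1]<45)).astype(np.uint8)
k=np.zeros_like(m);k[v0:v+25,u0:u+23]=m[v0:v+25,u0:u+23]
for c in cv2.findContours(k,0,1)[0]:
    if cv2.contourArea(c)>40:
        x,y,w,hh=cv2.boundingRect(c);print((x,y,w,hh),'knob->',onz(s,x+w/2,y+hh/2,z+.095))
for c in (u-45,u+45):
    col=s['image'][:,c].min(1);r=np.where((col>140)&(h[:,c,1]<45))[0];r=r[(r>v-40)&(r<v+90)];
    if len(r): print('bar',c,r.min(),r.max(),onz(s,c,r.mean(),z+.15))
a=shot('top','t_'+sys.argv[2]);h=cv2.cvtColor(a['image'],cv2.COLOR_RGB2HSV)
E
python3 look.py .088 w8.png
```

```text
13.825 [0.50559179 0.11095951 0.31250822] [ 0.39797992 -1.00643604 -6.38385477] [ 0.03868881 -0.04162702  0.01081128] 0.2443996901650694
exp knob 316 192
(294, 209, 45, 8) knob-> [0.48668975 0.10971094 0.183     ]
(306, 179, 23, 22) knob-> [0.50769178 0.11052601 0.183     ]
bar 271 210 218 [0.50317931 0.14308954 0.238     ]
bar 361 209 217 [0.50894703 0.08016132 0.238     ]
```

>>> move_arm(commands="0 0 8 0 0 0 -1; 0 0 22 0 0 0 -1; 0 0 38 0 0 0 -1; 0 0 50 0 0 0 -1; 0 0 58 0 0 0 -1")

```text
t: 14.55
tcp_pos: [0.5054, 0.1112, 0.2541]
tool_rot: [0.999, 0.04, -0.001, -0.0]
force: [0.5, -0.5, -6.1]
finger_gap: 0.245
gripper_force: 107.9
```

>>> move_arm(commands="0 0 2 0 0 0 -1; 0 0 4 0 0 0 -1; 0 0 6 0 0 0 -1; 0 0 8 0 0 0 -1; 0 0 10 0 0 0 -1")

```text
t: 15.18
tcp_pos: [0.5059, 0.1111, 0.2453]
tool_rot: [0.999, 0.04, 0.0, 0.0]
force: [-1.1, 0.6, -4.8]
finger_gap: 0.246
gripper_force: 107.9
```

>>> move_arm(commands="0 0 1 0 0 0 -1; 0 0 2 0 0 0 -1; 0 0 3 0 0 0 -1; 0 0 4 0 0 0 -1; 0 0 5 0 0 0 -1")

```text
t: 15.8
tcp_pos: [0.506, 0.1112, 0.2404]
tool_rot: [0.999, 0.04, 0.0, -0.0]
force: [-0.2, 1.1, -1.2]
finger_gap: 0.247
gripper_force: 108.3
```

```bash
python3 look.py .015 w9.png
```

```text
15.8 [0.50601737 0.11118146 0.24039232] [-0.17292443  1.09752142 -1.19544612] [-0.02251583 -0.05342481  0.05652849] 0.24736893968461904
exp knob 316 192
(294, 211, 45, 6) knob-> [0.48611248 0.10984256 0.11      ]
(306, 182, 24, 23) knob-> [0.50500411 0.11005597 0.11      ]
bar 271 211 220 [0.50227967 0.14338125 0.165     ]
bar 361 211 219 [0.50772734 0.08006171 0.165     ]
```

>>> move_arm(commands="0 0 5 0 0 0 -1; 0 0 11 0 0 0 -1; 0 0 18 0 0 0 -1; 0 0 25 0 0 0 -1; 0 0 25 0 0 0 -1")

```text
t: 16.52
tcp_pos: [0.5053, 0.1111, 0.2144]
tool_rot: [0.999, 0.04, -0.001, -0.0]
force: [0.1, -1.4, -0.7]
finger_gap: 0.24
gripper_force: 108.3
```

>>> move_arm(commands="-8 0 0 0 0 0 -1; -20 0 0 0 0 0 -1; -36 0 0 0 0 0 -1; -52 0 0 0 0 0 -1; -65 0 0 0 0 0 -1")

```text
t: 17.15
tcp_pos: [0.4394, 0.1059, 0.2154]
tool_rot: [0.999, 0.04, -0.0, -0.0]
force: [0.2, -0.8, -0.9]
finger_gap: 0.244
gripper_force: 108.3
```

Run:
```python
from h import *
t=telemetry.sense();print(t['t'],t['tcp_pos'],t['force'])
s=shot('wrist','w10.png')
h=cv2.cvtColor(s['image'],cv2.COLOR_RGB2HSV)
u,v=proj(s,(.506,.1105,.110));print(u,v)
m=((s['image'].min(2)>150)&(h[:,:,1]<45)).astype(np.uint8)
for c in cv2.findContours(m,0,1)[0]:
    if cv2.contourArea(c)>60:
        x,y,w,hh=cv2.boundingRect(c)
        if abs(x+w/2-u)<120 and abs(y+hh/2-v)<100: print((x,y,w,hh),onz(s,x+w/2,y+hh/2,.110),onz(s,x+w/2,y+hh/2,.165))
plan([(.44,.12,.27,4.6),(.507,.3595,.27,-8),(.507,.3595,.13,-8)])
```

```text
17.15 [0.43944027 0.10586328 0.21535086] [ 0.18962118 -0.84180688 -0.92469423]
317.83235563618905 113.88131462169893
(346, 170, 10, 15) [0.46054518 0.08103191 0.11      ] [0.47336642 0.087993   0.165     ]
(210, 101, 228, 29) [0.50522063 0.10591216 0.11      ] [0.50816459 0.10737247 0.165     ]
(251, 0, 8, 30) [0.5665852  0.15771118 0.11      ] [0.55596207 0.14771926 0.165     ]
[  3.6 -13.8 -54.9] [-0.   0.2  0. ]
[  89.7 -247.1  -55.1] [ 0.   0.2 12.6]
[  90.2 -247.1   84.9] [ 0.   0.2 12.6]
```

>>> move_arm(commands="0 0 -20 0 0 0 -1; 0 0 -45 0 0 0 -1; 2 -40 -55 0 0 3 -1; 4 -90 -55 0 0 6 -1; 20 -140 -55 0 0 9 -1")

```text
t: 17.82
tcp_pos: [0.4491, 0.2481, 0.2707]
tool_rot: [0.999, -0.039, 0.0, 0.0]
force: [1.4, 0.2, -0.6]
finger_gap: 0.243
gripper_force: 108.7
```

```bash
cat > rest.py <<'E'
from h import *
t=telemetry.sense();print(t['t'],t['tcp_pos'],t['force'],t['finger_gap'])
for n in ('wrist','top'):
    s=shot(n);s=shot(n,'r_%s%.0f.png'%(n,t['t']*10));h=cv2.cvtColor(s['image'],cv2.COLOR_RGB2HSV)
    wood=((h[:,:,0]>7)&(h[:,:,0]<21)&(h[:,:,1]>160)).astype(np.uint8)
    p=np.array([proj(s,np.array([.507,.359,.004])+R.from_euler('z',-8,degrees=True).apply([a*.094,b*.04,0])) for a in(-1,1) for b in (-1,1)],np.float32)
    k=np.zeros_like(wood);cv2.fillConvexPoly(k,cv2.convexHull(p).astype(int),1);k[wood==1]=0
    k=cv2.morphologyEx(k,cv2.MORPH_OPEN,np.ones((3,3)))
    c=max(cv2.findContours(k,0,1)[0],key=cv2.contourArea)
    print(n,cv2.minAreaRect(np.array([onz(s,u,v,.004)[:2] for u,v in c.reshape(-1,2)],np.float32)))
plan([(.507,.359,.25,-8),(.507,.359,.13,-8)])
E
python3 rest.py
```

```text
17.825 [0.44905273 0.24811953 0.27066593] [ 1.35612415  0.20680387 -0.58543909] 0.24308424904583922
wrist ((0.5091145038604736, 0.35993456840515137), (0.06798259913921356, 0.17683355510234833), 80.25504302978516)
top ((0.5086955428123474, 0.36058878898620605), (0.08426830172538757, 0.19031959772109985), 81.8797378540039)
[  49.3 -115.3   19.9] [0.  0.  3.8]
[  49.4 -115.4  139.9] [0.  0.  3.8]
```

>>> move_arm(commands="12 -30 0 0 0 2 -1; 24 -60 5 0 0 4.5 -1; 36 -90 10 0 0 4.5 -1; 46 -110 15 0 0 4.5 -1; 50 -117 20 0 0 4.5 -1")

```text
t: 18.65
tcp_pos: [0.509, 0.3592, 0.2497]
tool_rot: [0.997, -0.078, -0.0, 0.0]
force: [-0.2, 0.1, -1.7]
finger_gap: 0.245
gripper_force: 108.9
```

>>> move_arm(commands="0 0 15 0 0 0 -1; 0 0 45 0 0 0 -1; 0 0 80 0 0 0 -1; 0 0 110 0 0 0 -1; 0 0 125 0 0 0 -1")

```text
t: 19.27
tcp_pos: [0.5067, 0.358, 0.1229]
tool_rot: [0.997, -0.078, -0.002, 0.001]
force: [0.6, 0.2, -1.6]
finger_gap: 0.244
gripper_force: 108.9
```

Run:
```python
from h import *
t=telemetry.sense();print(t['t'],t['tcp_pos'],t['tool_rot'],t['force'],t['finger_gap'])
plan([(.508,.360,.100,-8.5),(.508,.360,.0935,-8.5)])
```

```text
19.275 [0.50666978 0.3579699  0.1229282 ] [ 0.99696003 -0.07787374 -0.00212741  0.00136093] [ 0.57422885  0.2384951  -1.55823489] 0.2439496405441827
[ 1.1 -2.3 22.9] [ 0.2  0.2 -0.4]
[ 1.1 -2.3 29.4] [ 0.2  0.2 -0.4]
```

>>> move_arm(commands="0 -2 6 0 0 0 -1; 0 -2 13 0 0 0 -1; 0 -2 19 0 0 0 -1; 0 -2 23 0 0 0 -1; 0 -2 25 0 0 0 -1")

```text
t: 19.9
tcp_pos: [0.5088, 0.362, 0.1003]
tool_rot: [0.997, -0.077, 0.0, -0.0]
force: [0.8, -0.4, -1.6]
finger_gap: 0.245
gripper_force: 108.9
```

>>> move_arm(commands="0 0 1 0 0 0 -1; 0 0 2 0 0 0 -1; 0 0 2.5 0 0 0 -1; 0 0 3 0 0 0 -1; 0 0 3 0 0 0 -1")

```text
t: 20.52
tcp_pos: [0.5088, 0.3619, 0.0973]
tool_rot: [0.997, -0.077, 0.0, -0.0]
force: [-0.1, 0.3, -1.2]
finger_gap: 0.242
gripper_force: 108.9
```

>>> move_arm(commands="0 2 0.5 0 0 0 -1; 0 2 1 0 0 0 -1; 0 2 1.5 0 0 0 -1; 0 2 2 0 0 0 -1; 0 2 2 0 0 0 -1")

```text
t: 21.15
tcp_pos: [0.5085, 0.3599, 0.0952]
tool_rot: [0.997, -0.077, -0.0, -0.0]
force: [-0.2, 0.9, -1.2]
finger_gap: 0.244
gripper_force: 108.9
```

>>> move_arm(commands="0 0 0.5 0 0 0 -1; 0 0 0.5 0 0 0 -1; 0 0 1 0 0 0 -1; 0 0 1 0 0 0 -1; 0 0 1 0 0 0 -1")

```text
t: 21.78
tcp_pos: [0.5086, 0.3599, 0.0946]
tool_rot: [0.997, -0.077, 0.0, -0.0]
force: [0.3, 0.2, 2.5]
finger_gap: 0.246
gripper_force: 109.0
```

>>> move_arm(commands="0 0 0 0 0 0 -0.3; 0 0 0 0 0 0 0; 0 0 0 0 0 0 0.4; 0 0 0 0 0 0 0.8; 0 0 0 0 0 0 0.8")

```text
t: 22.4
tcp_pos: [0.5085, 0.3599, 0.0942]
tool_rot: [0.997, -0.077, -0.0, 0.0]
force: [0.2, 0.4, 0.7]
finger_gap: 0.901
gripper_force: 0.0
```

>>> move_arm(commands="0 0 -8 0 0 0 0.8; 0 0 -25 0 0 0 0.8; 0 0 -55 0 0 0 0.8; 0 0 -95 0 0 0 0.8; 0 0 -140 0 0 0 0.8")

```text
t: 23.02
tcp_pos: [0.5083, 0.3598, 0.2365]
tool_rot: [0.997, -0.077, 0.0, -0.0]
force: [1.9, 0.3, -0.5]
finger_gap: 0.898
gripper_force: 0.0
```

>>> move_arm(commands="-10 0 -20 0 0 0 0.8; -30 0 -50 0 0 0 0.8; -60 0 -70 0 0 0 0.8; -80 0 -80 0 0 0 0.8; -80 0 -80 0 0 0 0.8")

```text
t: 23.65
tcp_pos: [0.4279, 0.3725, 0.3147]
tool_rot: [0.997, -0.076, 0.0, -0.0]
force: [1.1, 0.5, 0.0]
finger_gap: 0.9
gripper_force: 0.0
```

Run:
```python
from h import *
t=telemetry.sense();print(t['t'],t['tcp_pos'],t['finger_gap'],t['force'])
s=shot('wrist');s=shot('wrist','end.png');a=shot('top','endtop.png')
h=cv2.cvtColor(s['image'],cv2.COLOR_RGB2HSV)
W=lambda c,z:np.array([onz(s,u,v,z)[:2] for u,v in c.reshape(-1,2)],np.float32)
u,v=map(int,proj(s,(.508,.36,.136)));print(u,v)
m=(h[:,:,2]<115).astype(np.uint8)
for c in cv2.findContours(m,0,1)[0]:
    if 200<cv2.contourArea(c)<20000:
        g=cv2.minAreaRect(W(c,.136)); 
        if np.hypot(g[0][0]-.508,g[0][1]-.36)<.05: print('grip',g)
# pot lid: grey disc in top and wrist views
for n,S in (('w',s),('top',a)):
    u,v=map(int,proj(S,(.505,.11,.11)));hh=cv2.cvtColor(S['image'],cv2.COLOR_RGB2HSV)
    k=((hh[:,:,1]<100)|(hh[:,:,2]<90)).astype(np.uint8);r=int(.085*S['fx']/ (S['pose'][2][3]-.1)); q=np.zeros_like(k);cv2.circle(q,(u,v),r,1,-1);k*=q
    k=cv2.morphologyEx(k,cv2.MORPH_OPEN,np.ones((9,9)))
    cs=cv2.findContours(k,0,1)[0]
    if cs:
        c=max(cs,key=cv2.contourArea);e=cv2.fitEllipse(c);print(n,'pot',(u,v),e,onz(S,*e[0],.08))
```

```text
23.65 [0.4279229  0.37254624 0.31468684] 0.8997327326944069 [1.08060883 0.46354443 0.02890333]
317 95
grip ((0.5063098073005676, 0.3605881333351135), (0.021057821810245514, 0.04169410839676857), 81.7544937133789)
w pot (571, 56) ((559.1207885742188, 56.941261291503906), (120.65485382080078, 143.53811645507812), 60.88715744018555) [0.50672514 0.10148512 0.08      ]
top pot (309, 218) ((310.34967041015625, 219.8322296142578), (46.40969467163086, 47.65384292602539), 82.66790771484375) [0.50339877 0.1085452  0.08      ]
```

```bash
python3 -c "
from station import ticket;print(ticket.sign_off())"
```

```text
the job is handed in; nothing more can be done
None
```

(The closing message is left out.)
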